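# Insulation test of an LED board: shut the cover and hold the enabling lever

## Task

Push the half-open clear cover of the grey insulation-test box (it has a yellow push bar) down until its catch snaps and holds it shut by itself, and only then press the yellow enabling lever down to its middle position, about 7 mm at the black rubber pad, without pushing on through the firm pressure point at 10 mm, which trips the tester. Keep holding the lever there for at least two seconds and finish the program while still holding it: do not let go. Leave the board in its nest and everything else on the bench where it is.

Things in the scene. Friction and masses are not known exactly. Their poses are not given: they have to be found in the camera images.
- fixture: Grey open-topped insulation-test box, 240 (x) x 200 (y) x 70 mm high, fixed to the bench. Origin: centre of its underside; its -x side is the front (red and black sockets), the cover is hinged along its rear (+x) top edge, z is up.
- cover_hinge (a point): Point on the cover's hinge axis, at the middle of the box's width: 108 mm behind the box's centre and 78 mm above its underside, fixed to the box. The hinge axis runs along the box's y.
- cover (a joint): Cover angle, rad (dark 220 x 200 x 12 mm frame, clear pane): 0 = level, shut, hard stop; positive = open; starts half open at 0.45 to 0.65. Stiff sprung hinge: it stays up, and lifts again if let go before the catch snaps. On the bar it takes 1 to 3 N, then about 9 N over the last 13 mm, where a spring roller behind the front wall snaps over the striker and holds it shut (angle under 0.01).
- cover_bar (a point): Centre of the yellow round push bar on the cover near its free front edge; moves with it. 12 mm thick, 108 mm long along the box's y, 205 mm from the hinge axis along the cover, 26 mm above the cover's mid-plane (which holds the hinge axis). Shut: 205 mm in front (-x) of the hinge, 104 mm above the bench. The cover ends 27 mm in front of the bar; 14 mm gap under the bar.
- enabler: Grey cast box of the three-position enabling switch, 135 (x) x 80 (y) x 46 mm high, yellow lever on top; fixed to the bench left or right of the test box. Origin: centre of its underside; the lever is hinged at the rear (+x), its free end with the black pad is at the front (-x); z is up.
- lever_pad (a point): Centre of the top of the black ribbed rubber pad (40 x 46 mm) near the front end of the yellow lever (125 x 50 mm), 90 mm in front of the lever's hinge axis; moves with the lever. At rest it is 83 mm above the bench, sloping up to the front by 0.20 rad, so flat fingertips first meet its front part, a few mm above this point.
- lever (a joint): How far the enabling lever is pressed, rad: 0 = released (it springs back), 0.18 = bottomed; 0.01 is 0.9 mm at the pad. At the pad 2.5 N starts it, 4.5 N holds the middle position 0.08 (7 mm). Enabled from 0.05 to 0.115 (4.5 to 10 mm). At 0.10 to 0.11 is the pressure point: the push must rise from 5 to 12 N to go on; past 0.135 (12 mm, 13.5 N) the tester trips.
- led_board: Round black LED board, 106 mm across, 4 mm thick, lying loose on the white nest in the test box between four brass pins, under the cover. Origin: centre of its underside.
- iron_stand: Black soldering-iron stand 165 x 80 x 22 mm with the blue-handled iron in it, up to 150 mm high, loose, on the side of the test box where the enabling switch is not. Origin: centre of its underside. Bystander.
- flux_bottle: White bottle with red cap, 42 mm across, 115 mm high, upright. Origin: centre of its underside. Bystander.
- wipes_tub: Pale round tub with blue lid, 89 mm across, 57 mm high. Origin: centre of its underside. Bystander.
- yellow_meter: Yellow hand-held meter lying face up, 170 (x) x 78 x 28 mm. Origin: centre of its underside. Bystander.
- solder_pump: Blue desoldering pump lying along its x, 180 mm long, 21 mm thick. Origin: underside, centre of the blue barrel. Bystander.
Things that resemble listed ones, but are neither listed nor needed, are in the scene too. What is shaped like the enabler but brown, purple or red is not meant.

How it is judged:
On the way, in this order (a step that is already met when the one before it is completed fails the run):
1. the cover is shut and held by its catch alone, the robot off the test box (value of joint cover below 0.03 rad and contact force between each of the arm, the fingers and fixture below 0.3 N), for 0.3 s.
2. the enabling lever is held in its middle position for 1.5 s (value of joint lever between 0.05 and 0.115 rad and value of joint cover below 0.03 rad), for 1.5 s.
At the end, for the whole second after the job is handed in: The fingers hold the enabling lever (pushing on it with more than 1.5 N) pressed between 0.05 and 0.115 rad (4.5 to 10 mm at the pad), and the cover is shut (under 0.03 rad) by its catch, with the robot not touching the test box (all of step 2 and contact force between the fingers and enabler above 1.5 N and contact force between each of the arm, the fingers and fixture below 0.3 N); the arm keeps its last pose, push and grip.
It fails at once if the lever is pushed through its pressure point (past 0.135 rad, 12 mm at the pad): the tester trips (value of joint lever above 0.135 rad).
It fails at once if the lever is pressed while the cover is not shut (value of joint each of lever, cover above 0.03 rad).
It fails at once if the LED board is moved in its nest by more than 10 mm (distance of led_board from where it was at the start of the episode above 0.01 m).
It fails at once if a bystander is moved by more than 20 mm (distance of any of iron_stand, flux_bottle, wipes_tub, yellow_meter, solder_pump from where it was at the start of the episode above 0.02 m).
It also fails if it takes over 45 s, if anything falls off the work surface, if the arm or the gripper's body presses on something with over 40 N, if the wrist force passes 120 N, or if a joint passes its speed limit or range.

## Robot

A 6-joint arm with a two-finger parallel gripper is mounted at the origin on the work surface. World frame = base frame: x ahead of the robot, y to its left, z up, the work surface at z = 0. Lengths are in m, angles in rad, forces in N, time in s.
With the tool pointing down it reaches from about 0.35 to 1 m from the base axis. Payload 7.1 kg.
Tool frame: the origin (TCP) lies between the finger pads; the fingertips stand 22 mm ahead of it and the grasp point (between the pads) lies 3 mm ahead of it; x points along the fingers, y is the direction in which the jaws open and shut, and the axes are right-handed (so a half turn about x gives the same grasp; the last joint's range is limited). The gripper opens to 85 mm and grips with 20 to 120 N. Pads are 22 mm wide; open, the fingers measure 114 mm over their backs; the gripper's body (76 mm by 85 mm) begins 54 mm behind the grasp point. The pads swing forward as they close: fully open they stand 13 mm farther back than shut.
Start: joints at [-1.329, 0.423, 1.63, -0, 1.089, -0.019], TCP at [0.161, -0.604, 0.253] pointing down, gripper open.
Joint ranges: [-3, 3], [-0.9, 2.11], [0.09, 2.58], [-1.31, 4.45], [0.11, 2.69], [-2.54, 2.54]. Speed limits (rad/s): [2.39, 2.39, 3.01, 3.14, 3.14, 3.14].

## Interface

Orientations are given as a rotation vector (axis times angle).
In Python, from rig import manip gives the robot as it stands. The module is installed in compiled form; this text tells all that it offers. Calls block until the motion is done:
- manip.move_to(position, orientation): joint-space move of the TCP to a pose.
- manip.servo_line(position, orientation=None, rate=0.15): straight line of the TCP; orientation=None keeps the orientation; rate is the mean speed in m/s.
- manip.set_joints(angles): joint-space move.
- manip.command_gripper(opening, f_grip=None): finger opening in m; f_grip is the grip in N (None keeps the last); returns when the fingers have stopped.
- manip.hold(seconds).
- manip.solve_ik(position, orientation): joint angles nearest the present ones, or None.
- manip.camera(name): name is "side" or "top" or "wrist"; returns a dict with "image" (480x640x3 uint8, red, green, blue), "fx", "fy", "cx", "cy" (pixels), "cam_to_world" (4x4, takes a point from camera to world coordinates); the wrist camera has in their place "mount" (4x4, takes a point from camera to tool coordinates, whose origin is the TCP and whose axes are the tool frame's). Camera axes: x right, y down, z forward; pixel columns grow to the right and rows downward; lengths in m; the calibration is good to about 2 mm. A picture is of the moment at which its call begins: read the wrist's pose just before it. There is no depth.
A pose or a line that the arm cannot do raises manip.IKError and nothing moves.
- manip.sign_off(): hands the job in, once; it reports no verdict.
Readings, each from a call of its own:
- manip.get_time(): time.
- manip.get_joint_positions(): joint angles.
- manip.get_joint_vel(): joint speeds.
- manip.get_tau(): joint torques, N m.
- manip.get_position(): TCP position.
- manip.get_ee_rot(): TCP orientation.
- manip.get_contact_force(): force on the tool from outside, world axes, zero at the start.
- manip.get_torque(): the same for the moment, N m.
- manip.get_width(): finger opening in m.
Only numpy, scipy, OpenCV 4.12 (cv2) and the standard library are available. Lean on these libraries where they do the work, as an engineer would, in place of code of your own. Each camera call takes 0.05 s, during which the arm holds its last target. There are 200 camera calls.

## Working session

There is one attempt and no reset: what is moved stays moved. The work goes in short steps, each a Python script; the robot and the scene stay as the last script left them, time stands still between calls to the robot, and variables do not carry over. Pictures are saved under pics/ and viewed, about 8 in all and at most 12, crops included, and the job is handed in when it is done.

```bash
mkdir -p pics; python3 - <<'E'
from rig import manip
import cv2,json,numpy as np
for n in("top","side","wrist"):
    c=manip.camera(n); cv2.imwrite(f"pics/{n}0.png",c["image"][:,:,::-1])
    print(n,{k:(np.round(v,4).tolist() if k!="image" else 0) for k,v in c.items()})
print(manip.get_time(),manip.get_position(),manip.get_ee_rot(),manip.get_width(),manip.get_contact_force())
E
```

```text
top {'image': 0, 'fx': 433.9388, 'fy': 433.9388, 'cx': 318.2079, 'cy': 243.633, 'cam_to_world': [[-0.0242, -0.9977, 0.0635, 0.4191], [-0.9997, 0.024, -0.0052, -0.1631], [0.0037, -0.0636, -0.998, 1.3783], [0.0, 0.0, 0.0, 1.0]]}
side {'image': 0, 'fx': 498.9131, 'fy': 498.9131, 'cx': 321.9817, 'cy': 237.25, 'cam_to_world': [[-0.9269, -0.2195, 0.3045, 0.0811], [-0.3753, 0.5267, -0.7627, 0.8839], [0.007, -0.8212, -0.5706, 0.8742], [0.0, 0.0, 0.0, 1.0]]}
wrist {'image': 0, 'fx': 407.5252, 'fy': 407.5252, 'cx': 324.8511, 'cy': 242.7148, 'mount': [[0.0007, -0.3086, 0.9512, -0.1208], [1.0, 0.0009, -0.0004, 0.0005], [-0.0008, 0.9512, 0.3086, -0.0793], [0.0, 0.0, 0.0, 1.0]]}
0.15 [ 0.16108317 -0.60346372  0.25270276] [ 2.08264838  0.27449852 -2.0829597 ] 0.0851868800288186 [-0.23218755  0.17241654 -0.69523199]
```

View pics/top0.png

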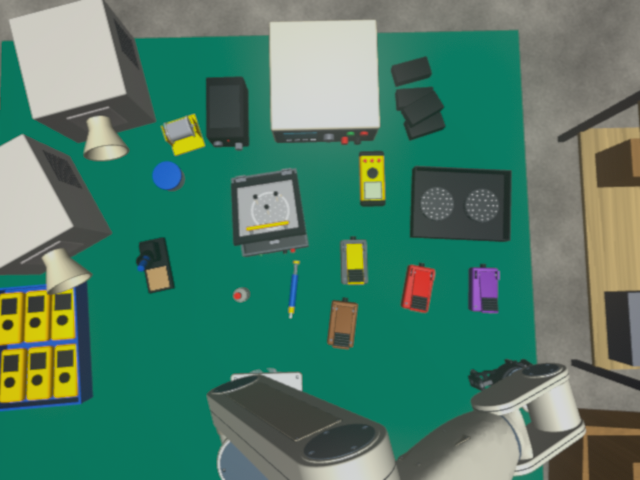

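View pics/side0.png

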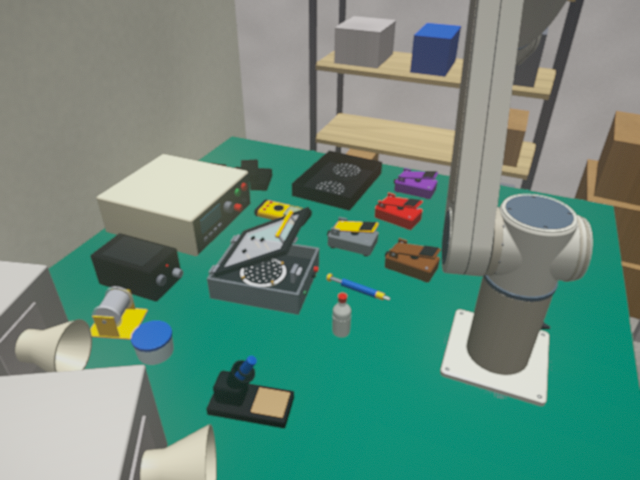

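The top view shows the grey test box at about (270, 212), its yellow bar at (267, 227). The yellow and grey enabler is at (354, 260), on the box's -y side. Next I'll enlarge both for accurate pixel positions.

```bash
python3 - <<'E'
import cv2,numpy as np
a=cv2.imread("pics/top0.png")[160:300,220:380]; a=cv2.resize(a,None,fx=5,fy=4.2857 if 0 else 5,interpolation=cv2.INTER_CUBIC)[:600]
a=cv2.resize(cv2.imread("pics/top0.png")[160:295,220:390],None,fx=4.4,fy=4.4,interpolation=cv2.INTER_CUBIC)
for i in range(220,390,10): cv2.putText(a,str(i),(int((i-220)*4.4),10),0,.3,(255,255,255)); cv2.line(a,(int((i-220)*4.4),12),(int((i-220)*4.4),18),(255,255,255))
for i in range(160,295,10): cv2.putText(a,str(i),(0,int((i-160)*4.4)),0,.3,(255,255,255))
cv2.imwrite("pics/topc.png",a)
b=cv2.resize(cv2.imread("pics/side0.png")[195:315,200:390],None,fx=4.2,fy=4.2,interpolation=cv2.INTER_CUBIC)
for i in range(200,390,10): cv2.putText(b,str(i),(int((i-200)*4.2),10),0,.3,(0,0,255))
for i in range(200,315,10): cv2.putText(b,str(i),(0,int((i-195)*4.2)),0,.3,(0,0,255))
cv2.imwrite("pics/sidec.png",b)
E
```

```text
(no output)
```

View pics/topc.png

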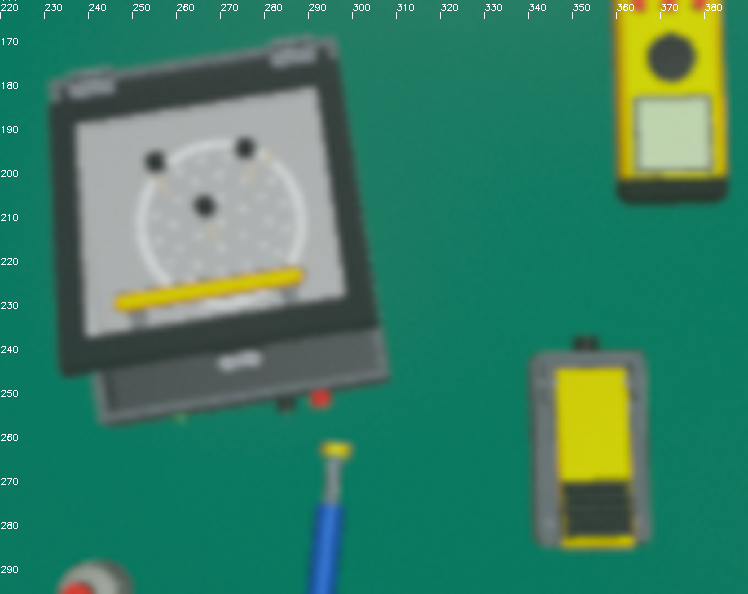

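View pics/sidec.png

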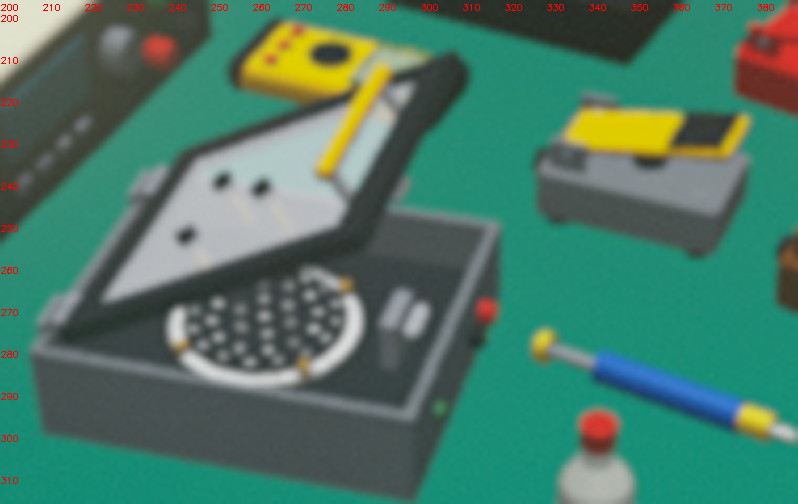

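The crops give the box rim corners, the bar ends and the pad corners in both views. I'll fit the poses by least squares.

```bash
cat > fit.py <<'E'
import numpy as np
from scipy.optimize import least_squares
K={'t':(433.9388,318.2079,243.633,np.array([[-0.0242,-0.9977,0.0635,0.4191],[-0.9997,0.024,-0.0052,-0.1631],[0.0037,-0.0636,-0.998,1.3783],[0,0,0,1]])),
's':(498.9131,321.9817,237.25,np.array([[-0.9269,-0.2195,0.3045,0.0811],[-0.3753,0.5267,-0.7627,0.8839],[0.007,-0.8212,-0.5706,0.8742],[0,0,0,1]]))}
def proj(c,P):
    f,cx,cy,T=K[c]; q=np.linalg.inv(T)@np.r_[P,1]; return np.array([cx+f*q[0]/q[2],cy+f*q[1]/q[2]])
tc=lambda u,v:(220+u/4.4,160+v/4.4)
sc=lambda u,v:(200+u/4.2,195+v/4.2)
def W(p,l): c,s=np.cos(p[2]),np.sin(p[2]); return np.array([p[0]+c*l[0]-s*l[1],p[1]+s*l[0]+c*l[1],l[2]])
def bar(a,y): return [.108-(.205*np.cos(a)-.026*np.sin(a)),y,.078+.205*np.sin(a)+.026*np.cos(a)]
F=[('t',tc(100,422),[-.12,.1,.07]),('t',tc(388,378),[-.12,-.1,.07]),('s',sc(498,222),[-.12,-.1,.07]),('s',sc(410,412),[-.12,.1,.07]),('s',sc(35,348),[.12,.1,.07]),
('t',tc(118,303),.054),('t',tc(300,275),-.054),('s',sc(325,173),.054),('s',sc(384,72),-.054)]
def rf(p): return np.concatenate([proj(c,W(p,bar(p[3],l) if np.isscalar(l) else l))-uv for c,uv,l in F])
r=least_squares(rf,[.5,0,0,.55],loss='soft_l1'); print('fixture',r.x.round(4)); print(r.fun.reshape(-1,2).round(1).tolist() if r.fun.size==18 else '')
# enabler: origin; unknown offset d of pad centre in front of origin
pc,ps=np.cos(.2),np.sin(.2)
E=[('t',tc(598,509),(0,0)),('s',sc(705,132),(0,0)),('t',tc(562,482),(.02,.023)),('t',tc(632,480),(.02,-.023)),('t',tc(635,535),(-.02,-.023)),('t',tc(563,537),(-.02,.023)),
('s',sc(690,112),(.02,-.023)),('s',sc(738,114),(-.02,-.023)),('s',sc(722,155),(-.02,.023)),('s',sc(668,150),(.02,.023))]
def re(p): return np.concatenate([proj(c,W(p,[l[0]*pc,l[1],p[3]-l[0]*ps]))-uv for c,uv,l in E])
e=least_squares(re,[.4,-.25,0,.083],loss='soft_l1'); print('pad',e.x.round(4)); print(e.fun.reshape(-1,2).round(1).tolist())
E
python3 fit.py
```

```text
fixture [ 0.6035 -0.0264  0.1254  0.5155]
[[0.2, -0.4], [0.4, -0.3], [1.0, 0.1], [0.5, 1.8], [-1.3, 0.3], [1.5, -0.3], [-0.6, 0.2], [0.1, -0.4], [-0.1, 0.4]]
pad [ 0.4036 -0.2801  0.0024  0.0791]
[[-0.0, -0.1], [-0.0, 0.1], [0.2, -0.4], [-0.4, -0.3], [-0.4, 0.4], [0.6, 0.3], [-0.5, 0.6], [1.1, 0.6], [0.2, -1.0], [-0.3, -0.4]]
```

```bash
cat > h.py <<'E'
import numpy as np
from rig import manip
from scipy.spatial.transform import Rotation as Ro
FX=np.array([.6035,-.0264,.1254])
def W(p,l): c,s=np.cos(p[2]),np.sin(p[2]); return np.array([p[0]+c*l[0]-s*l[1],p[1]+s*l[0]+c*l[1],l[2]])
def bartop(a): return W(FX,[.108-(.205*np.cos(a)-.026*np.sin(a)),0,.084+.205*np.sin(a)+.026*np.cos(a)])
def ori(yaw):
    x=np.array([0,0,-1.]); y=np.array([np.cos(yaw),np.sin(yaw),0]); return Ro.from_matrix(np.c_[x,y,np.cross(x,y)]).as_rotvec()
def st(*m): print(*m,'t%.2f'%manip.get_time(),manip.get_position().round(4),'F',np.round(manip.get_contact_force(),2),flush=True)
E
python3 - <<'E'
from h import *
print(Ro.from_rotvec(manip.get_ee_rot()).as_matrix().round(2).tolist())
manip.command_gripper(0.0,30); st('closed',manip.get_width())
p=bartop(.5155)+[0,0,.022+.04]
for y in (FX[2],FX[2]+np.pi,FX[2]+np.pi/2,FX[2]-np.pi/2): print(y,np.round(manip.solve_ik(p,ori(y)),2))
print(p)
E
```

```text
[[-0.0, 0.26, -0.97], [0.0, -0.97, -0.26], [-1.0, -0.0, -0.0]]
closed -0.0005089142688514918 t0.92 [ 0.1612 -0.6039  0.2533] F [-0.27 -0.69  0.25]
0.1254 [-0.08  0.29  1.79 -0.    1.06 -0.21]Traceback (most recent call last):
  File "<stdin>", line 5, in <module>
    return _wrapfunc(a, 'round', decimals=decimals, out=out)
    return _wrapit(obj, method, *args, **kwds)
    result = getattr(arr, method)(*args, **kwds)
TypeError: unsupported operand type(s) for *: 'NoneType' and 'float'
```

```bash
python3 - <<'E'
from h import *
o=ori(FX[2]); a=.5155
manip.move_to(bartop(a)+[0,0,.062],o); st('above')
manip.hold(.1); f0=manip.get_contact_force(); st('rest')
for i in range(12):
    manip.servo_line(bartop(a)+[0,0,.044-.004*i],o,rate=.05)
    f=manip.get_contact_force()-f0; st(i,f.round(2))
    if f[2]>1.5: break
E
```

```text
above t3.36 [ 0.5464 -0.0343  0.2697] F [ 0.55 -0.21  0.14]
rest t3.46 [ 0.5464 -0.0343  0.2696] F [-0.08  0.07 -0.54]
0 [ 0.54 -0.45  0.88] t3.97 [ 0.5463 -0.0336  0.2512] F [ 0.46 -0.37  0.34]
1 [-0.24  0.15  1.3 ] t4.22 [ 0.5463 -0.0336  0.2475] F [-0.33  0.22  0.76]
2 [0.25 0.54 0.42] t4.47 [ 0.5462 -0.0336  0.2434] F [ 0.16  0.61 -0.12]
3 [-0.07  0.05  0.33] t4.72 [ 0.5462 -0.0336  0.2394] F [-0.16  0.13 -0.21]
4 [0.35 0.86 0.39] t4.97 [ 0.5462 -0.0336  0.2354] F [ 0.27  0.94 -0.15]
5 [ 1.17 -0.42  0.33] t5.22 [ 0.5462 -0.0336  0.2313] F [ 1.08 -0.35 -0.21]
6 [ 0.07 -0.05  0.76] t5.47 [ 0.5463 -0.0336  0.2274] F [-0.02  0.02  0.22]
7 [-0.04 -0.05  1.01] t5.72 [ 0.5463 -0.0336  0.2233] F [-0.12  0.02  0.47]
8 [-0.97  0.56  0.8 ] t5.97 [ 0.5463 -0.0336  0.2194] F [-1.05  0.63  0.26]
9 [ 0.02 -0.49 -0.58] t6.22 [ 0.5463 -0.0336  0.2154] F [-0.06 -0.41 -1.12]
10 [0.6  0.07 0.6 ] t6.47 [ 0.5464 -0.0336  0.2114] F [0.52 0.14 0.06]
11 [1.72 0.46 0.54] t6.72 [ 0.5464 -0.0336  0.2074] F [ 1.64  0.53 -0.  ]
```

```bash
python3 - <<'E'
from rig import manip
import cv2,numpy as np
b=manip.camera("side")["image"][150:330,190:400,::-1]; b=cv2.resize(b,None,fx=3,fy=3,interpolation=cv2.INTER_CUBIC)
cv2.imwrite("pics/s2.png",b)
print(np.mean([manip.get_contact_force() for _ in range(5)],0))
E
```

```text
[2.09729587 0.23450925 0.36780265]
```

View pics/s2.png

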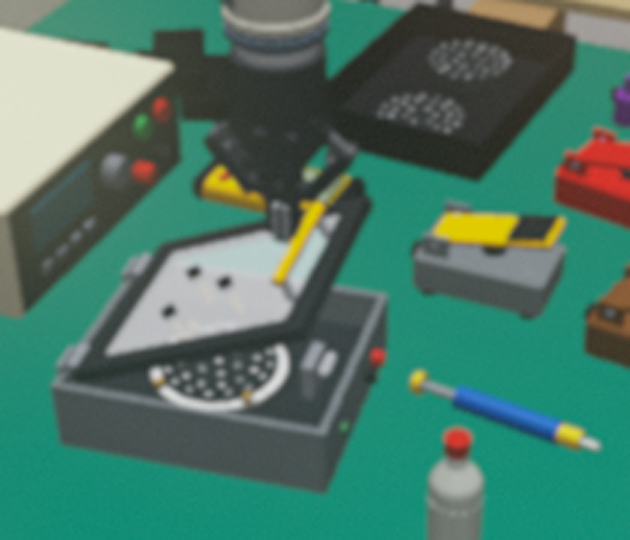

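I went straight down without following the arc. The bar swung forward about 15 mm, so the fingers slipped in behind it; the light spring force was lost in the noise. I'll back out up and to the rear, then come down again following the bar's arc.

```bash
cat >> h.py <<'E'
def F(n=6):
    r=[]
    for _ in range(n): r.append(manip.get_contact_force()); manip.hold(.02)
    return np.mean(r,0)
E
python3 - <<'E'
from h import *
o=ori(FX[2]); c,s=np.cos(FX[2]),np.sin(FX[2]); off=np.array([-.002*c,-.002*s,.022])
p=manip.get_position()
manip.servo_line(p+[.025*c,.025*s,.03],o,rate=.1); st('back',F().round(2))
manip.servo_line(manip.get_position()+[0,0,.035],o,rate=.15)
manip.servo_line(bartop(.53)+off+[0,0,.02],o,rate=.15); f0=F(); st('above',f0.round(2))
for a in (.53,.48,.43,.38,.33,.28,.23,.18,.14,.10):
    manip.servo_line(bartop(a)+off,o,rate=.06)
st('a.10',(F()-f0).round(2))
import cv2
cv2.imwrite("pics/s3.png",cv2.resize(manip.camera("side")["image"][150:330,190:400,::-1],None,fx=3,fy=3,interpolation=cv2.INTER_CUBIC))
E
```

```text
back [-0.3  -0.01 -0.28] t7.41 [ 0.5703 -0.0304  0.2368] F [ 0.53 -0.21  0.13]
above [0.05 0.28 0.25] t8.24 [ 0.547  -0.0336  0.2523] F [ 0.77 -0.18 -0.39]
a.10 [-0.67 -0.81  0.93] t11.68 [ 0.5088 -0.0383  0.1523] F [-1.53  0.45  0.68]
```

View pics/s3.png

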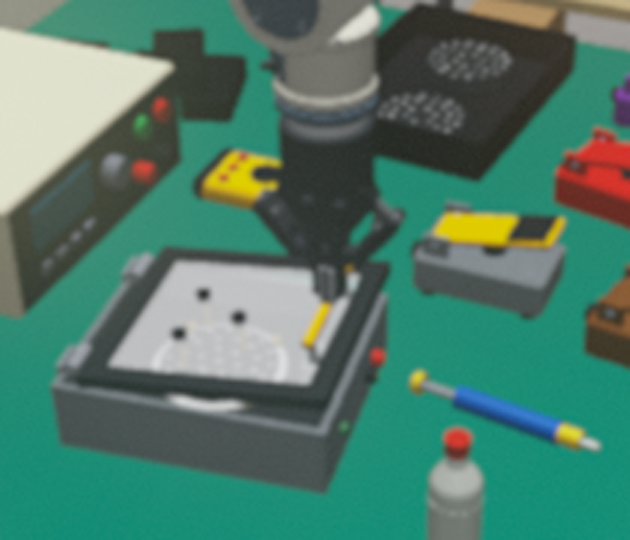

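The fingers now sit on top of the bar at about (325, 290) in the crop, and the cover is nearly down. I'll press on to the catch and watch the force.

```bash
python3 - <<'E'
from h import *
o=ori(FX[2]); c,s=np.cos(FX[2]),np.sin(FX[2]); off=np.array([-.002*c,-.002*s,.022])
f0=np.array([.05,.28,.25])
for a in (.06,.04,.025,.015,.007,0,-.005,-.01,-.015,-.02,-.025,-.03,-.035):
    manip.servo_line(bartop(a)+off,o,rate=.04); f=F(3)-f0; st(a,f.round(1))
    if f[2]>25: break
manip.servo_line(manip.get_position()+[0,0,.06],o,rate=.15); st('up',(F()-f0).round(2))
import cv2
cv2.imwrite("pics/s4.png",cv2.resize(manip.camera("side")["image"][150:330,190:400,::-1],None,fx=3,fy=3,interpolation=cv2.INTER_CUBIC))
E
```

```text
0.06 [ 0.  -0.3  1.8] t12.14 [ 0.5074 -0.0386  0.1441] F [-0.72 -0.04  1.57]
0.04 [-0.2  0.1  0.1] t12.44 [ 0.5063 -0.0386  0.1399] F [ 0.53 -0.12 -0.12]
0.025 [ 0.1 -0.4 -0.3] t12.74 [ 0.5059 -0.0387  0.1369] F [ 0.38  0.14 -0.62]
0.015 [-0.4 -0.5 -0.4] t13.04 [ 0.5056 -0.0387  0.135 ] F [-0.69 -0.45  0.27]
0.007 [ 0.1 -0.6 -0.1] t13.34 [ 0.5054 -0.0388  0.1333] F [ 0.55 -0.54  0.11]
0 [-0.4  0.1  1.2] t13.64 [ 0.5054 -0.0388  0.132 ] F [-0.07 -0.41  1.24]
-0.005 [-2.3 -0.2 10. ] t13.94 [ 0.5055 -0.0388  0.1317] F [-2.28  0.09 10.24]
-0.01 [-4.1  0.5 18.5] t14.24 [ 0.5056 -0.0388  0.1315] F [-3.76  1.53 18.24]
-0.015 [-7.2  0.6 28.4] t14.54 [ 0.5057 -0.0388  0.1313] F [-7.79  1.13 27.85]
up [-0.24 -0.03 -0.46] t15.21 [ 0.5048 -0.0387  0.19  ] F [ 0.14 -0.21 -0.57]
```

View pics/s4.png

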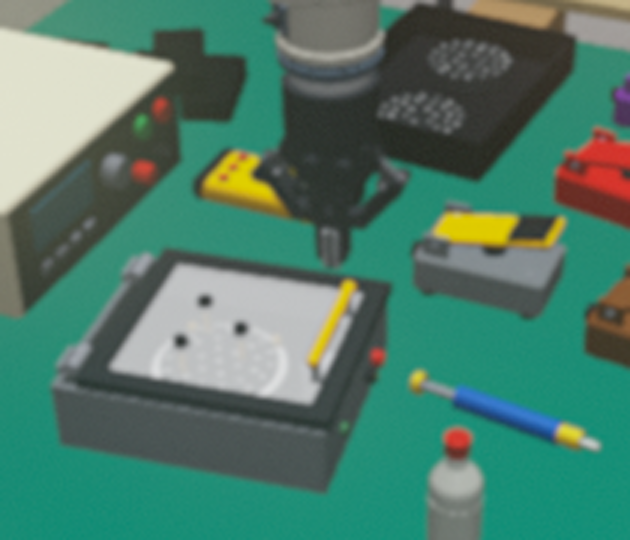

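The hard stop came at tip height 0.110 m, which is exactly the shut position. The force had dropped to zero before that, which fits the catch snapping. The cover stays flat with the robot clear. Now the lever.

```bash
python3 - <<'E'
from h import *
o=ori(0.); X,Y=.4036,-.2801
manip.move_to([X,Y,.15],o); manip.servo_line([X,Y,.116],o,rate=.1); manip.hold(.2); f0=F(15); st('above',f0.round(2))
for z in (.110,.108,.1065,.1055,.1045,.1035,.1025,.1015,.1005,.0998):
    manip.servo_line([X,Y,z],o,rate=.02); f=F(8)-f0; st(z,f.round(2))
    if f[2]>4.3: break
np.save('f0.npy',f0)
import cv2
cv2.imwrite("pics/s5.png",cv2.resize(manip.camera("side")["image"][180:280,300:420,::-1],None,fx=5,fy=5,interpolation=cv2.INTER_CUBIC))
E
```

```text
above [-0.09 -0.24 -0.28] t17.23 [ 0.4037 -0.2803  0.1163] F [-0.51  0.23  0.67]
0.11 [0.13 0.14 0.47] t17.82 [ 0.4036 -0.2801  0.11  ] F [-0.21 -0.53  0.5 ]
0.108 [0.16 0.17 0.34] t18.20 [ 0.4036 -0.2801  0.108 ] F [0.31 0.15 0.83]
0.1065 [0.17 0.11 0.66] t18.58 [ 0.4036 -0.2801  0.1065] F [-0.1  -0.67  1.33]
0.1055 [-0.3  -0.16  3.08] t18.97 [ 0.4036 -0.2801  0.1056] F [-1.6  -0.74  2.59]
0.1045 [-1.12 -0.42  3.6 ] t19.35 [ 0.4036 -0.2801  0.1045] F [-0.8  -0.45  3.14]
0.1035 [-0.79 -0.25  3.66] t19.73 [ 0.4036 -0.2801  0.1035] F [-1.42  0.36  2.85]
0.1025 [-1.25 -0.11  3.61] t20.12 [ 0.4036 -0.2801  0.1025] F [-1.51  0.33  3.3 ]
0.1015 [-1.46 -0.37  3.93] t20.50 [ 0.4036 -0.2801  0.1015] F [-2.18 -1.26  3.97]
0.1005 [-1.55 -0.12  4.3 ] t20.88 [ 0.4036 -0.2801  0.1005] F [-0.95 -0.16  3.67]
0.0998 [-1.66 -0.08  4.21] t21.27 [ 0.4036 -0.2801  0.0998] F [-1.81 -0.35  4.61]
```

View pics/s5.png

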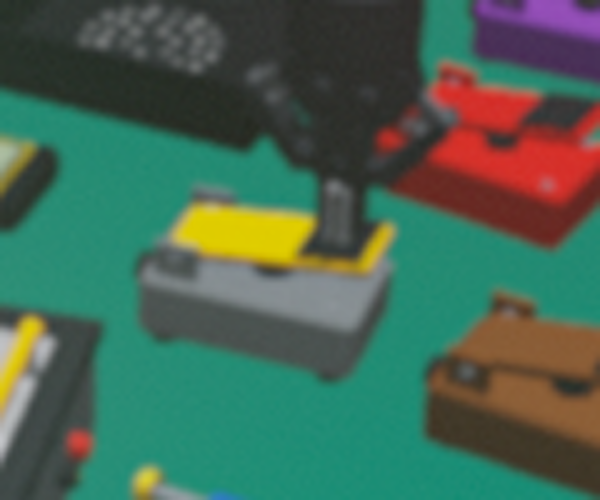

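The fingertips are centred on the black pad. Contact came at TCP z of about 0.1062 m, so the lever is now near 0.066 rad. I'll go about 1 mm further, hold, check the cover, and hand in.

```bash
python3 - <<'E'
from h import *
o=ori(0.); f0=np.load('f0.npy')
manip.servo_line([.4036,-.2801,.0988],o,rate=.02); st('mid',(F(8)-f0).round(2))
manip.hold(2.5); st('held',(F(15)-f0).round(2))
import cv2
cv2.imwrite("pics/s6.png",cv2.resize(manip.camera("side")["image"][150:330,190:400,::-1],None,fx=3,fy=3,interpolation=cv2.INTER_CUBIC))
E
```

```text
mid [-1.94 -0.18  4.61] t21.70 [ 0.4036 -0.2801  0.0988] F [-2.92 -0.18  5.29]
held [-2.04 -0.2   4.7 ] t24.45 [ 0.4036 -0.2801  0.0988] F [-2.45 -0.    5.13]
```

View pics/s6.png

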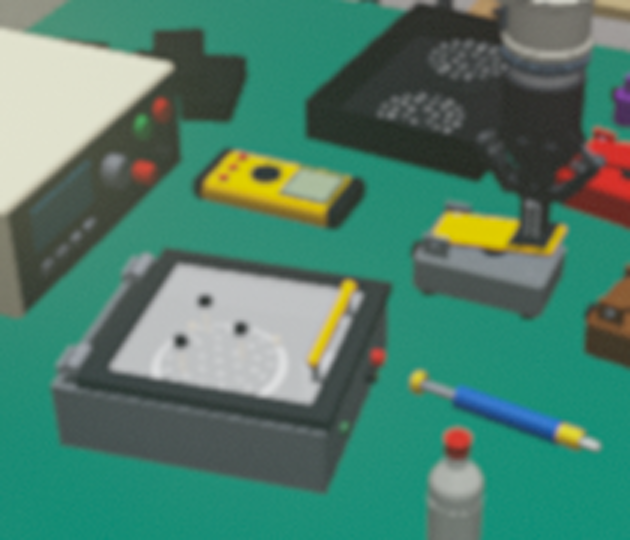

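The cover is still shut (bar from (348, 285) to (315, 360), same as before), and the fingers are on the pad at (535, 235) with 4.7 N, as expected for the middle position.

```bash
python3 -c "
from rig import manip
manip.sign_off(); print(manip.get_time())"
```

```text
the job is handed in; nothing more can be done
the job is handed in; nothing more can be done
```

I shut the cover on its catch, then pressed the enabling lever to its middle position. I handed the job in at about 24.5 s while still holding the lever.

- **First try at the cover:** it failed. I pushed straight down, and the bar swung forward and let the fingers slip in behind it onto the pane. The forces stayed around 2 N. I backed out and came down again following the bar's arc.
- **Cover:** the push force fell to about zero before the end, and the hard stop came at a fingertip height of 0.110 m, which is the shut position. The cover stayed flat with the robot clear, and still looked shut in the last picture.
- **Lever:** contact came at a TCP height of about 0.1062 m. I pressed 7.4 mm past that, which I estimate as 0.076 rad from the geometry. The upward force was steady at 4.6 to 4.7 N through a hold of over 2.5 s, as expected for the middle position and short of the pressure point.
- **Not directly checked:** neither joint angle can be read, and the force readings carry about 0.5 N of noise. The wipes tub and iron stand were outside my later close-up pictures, but the arm never went near them. The board showed no visible shift through the clear cover.

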